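# Plug the orange battery pack into the sloping tester bay and switch it on

### The arm

A 6-joint arm with a two-finger parallel gripper is mounted at the origin on the work surface. World frame = base frame: x ahead of the robot, y to its left, z up, the work surface at z = 0. Lengths are in m, angles in rad, forces in N, time in s.
With the tool pointing down it reaches from about 0.4 to 0.825 m from the base axis. Payload 7 kg.
Tool frame: the origin (TCP) lies on the mounting face of the last link; the fingertips stand 178 mm ahead of it and the grasp point (between the pads) lies 159 mm ahead of it; z points along the fingers, y is the line along which they close (so a half turn about z gives the same grasp; the last joint's range is limited). The gripper opens to 88 mm and grips with 3 to 60 N. Pads are 19 mm wide; open, the fingers measure 130 mm over their backs; the gripper's body (78 mm by 193 mm) begins 47 mm behind the grasp point.
Start: joints at [-0.99, 0.359, 0.012, 0, -1.224, -0.288], TCP at [0.195, -0.646, 0.405] pointing down, gripper open.
Joint ranges: [-3.07, 3.07], [-1.43, 2.12], [-1.02, 1.25], [-3.03, 1.67], [-3.05, -0], [-3.03, 3.03]. Speed limits (rad/s): [2.39, 2.39, 3.01, 3.14, 3.14, 3.14].

### API

Orientations are given as a unit quaternion [x, y, z, w].
In Python, from rig import manip, viewer, masks_of, spot_point gives the robot as it stands.
- The arm moves only by the tool send_rows, never from a script. Its argument "targets" is a list of rows, each a list of 7 numbers: the turn, a rotation vector about the tool's x, y, z in rad, then the shift along the tool's x, y, z in m, then the finger opening in m, from 0 to 0.0876. In form: [[ax, ay, az, dx, dy, dz, fingers], ...]. A call has 1 to 10 rows; each row shifts and turns the commanded pose from where the row before left it, along the tool's axes as they then stand; what a row does not reach is not made up. A row lasts 1/8 s, in which the tool goes at most 62.5 mm and 10.7 degrees, less where a joint would pass 70% of its speed; a pose out of reach is approached as far as the arm can. A call with a gripper value outside its range is refused whole. The fingers move at their own pace and stop on an object; "grip_force" is the grip in N (left out, the last holds). Time passes only in rows, so rows that do not move let the fingers close. It gives the time, the measured TCP pose, the force, the opening and the grip force at its end, in the units of the state.
- manip.get_state(): the state, without advancing time (a new reading comes with each control period).
- viewer.snapshot(name): name is "scene" or "top"; returns the picture (384x512x3 uint8, red, green, blue); there is no depth.
- viewer.camera_info(name): a dict with "K" (3x3 intrinsics, pixels), "R" (3x3) and "t" (3): a world point X has camera coordinates R X + t. Camera axes: x right, y down, z forward; pixel columns grow to the right and rows downward; lengths in m; the calibration is good to about 2 mm. A picture is of the moment at which its call begins. camera_info takes no time and is no camera call.
- manip.close_job(): hands the job in; it is judged then, once.
Trained networks look in the newest picture that a camera, given by its name, has taken for a name from the list of things; names that differ only in an ending like _2 or _b are one class to them, and where a whole thing is asked for, a point or a joint stands for the part that bears it (a point fixed in the world has none). Each returns a list of dicts, best first, with "score" (0 to 1); they miss things now and then, are a little off and sometimes report something else, mostly with a low value. They report only what shows in the picture. A call takes as long as a camera call. They do not tell look-alikes from the thing itself.
- masks_of(camera, thing): "pixels" (384x512 bool, what is visible of it).
- spot_point(camera, thing): "point" ([x, y, z] in m, in world coordinates, good to about 4 mm: a listed point, or the origin of a listed thing).
The state is a dict: "t": time; "q": joint angles; "joint_vel": joint speeds; "joint_torque": joint torques, N m; "position": TCP position; "orientation": TCP orientation; "wrist_force": force on the tool from outside, world axes, zero at the start; "ft_torque": the same for the moment, N m; "opening": opening from 0.0 (shut) to 1.0 (fully open); "grasp_force": force on a finger pad.
Only numpy, scipy, OpenCV 4.12 (cv2) and the standard library are available. Lean on these libraries where they do the work, as an engineer would, in place of code of your own. Each camera call takes 0.05 s, during which the arm holds its last target. There are 200 camera calls.

### The job

Plug the orange battery pack fully home into the sloping bay of the bench tester, so that its body sits flush on the bay's face. Then start the test by pushing the tester's red-knobbed lever all the way over towards the tester's back (the high side of the slope). Leave the green and the white pack standing where they are.

Things in the scene. Friction and masses are not known exactly. Their poses are not given: they have to be found in the camera images.
- pack_orange: battery pack, orange, 120 mm tall, about 0.45 kg, upright on a 4 mm thick blue mat. Origin: centre of the plug's lower end; z up. Black plug 44 (x) by 60 (y) mm from z = 0 to 40 mm, its lowest 12 mm tapering to 38 by 54; orange body 60 (x) by 76 (y) mm from z = 40 to 82; grey handle above. It fits either way round (half turn about z).
- orange_handle (a point): centre of the orange pack's handle bar, 112 mm above the pack's origin; axes as the pack's. The bar is flat-sided, 14 mm wide (x), 16 mm high, 72 mm long (y), on two posts 8 mm thick at y = -32 and +32 mm, with 22 mm free height under it
- pack_green: battery pack, the same in shape and size as the orange one, but with a green body; to be left alone
- pack_white: battery pack, the same in shape and size as the orange one, but with a white body; to be left alone
- socket_hole0 (a point): centre of the mouth of the tester's bay, a hole 47 (x) by 63 (y) mm, 46 mm deep, in a light grey block whose face slopes 30 degrees to the tester's front. z points out of the hole, 30 degrees from vertical; x up the slope to the rear; y level. The pack goes in along -z until its body rests on the face, its origin then at z = -40 mm
- tester: bench tester, 190 (x) by 270 (y) mm, fixed. Origin: on the table, 30 mm behind (+x) the bay mouth, whose centre is 112 mm high; x to its rear, -x its front, which looks to the robot's right. The bay's block has a face of 115 (x) by 130 (y) mm. Behind it a grey rear housing 125 mm high; the lever on a plinth at y = +135 mm, the end nearer the robot
- lever (a joint): the tester's lever: 0 leaning to the tester's front, 0.5 upright, 1.0 rad (the stop) leaning to its rear. Light friction; stays where it is left
- lever_tip (a point): centre of the red ball knob (26 mm across) at the end of the lever (10 mm thick steel, 80 mm from pivot to ball). Pivot at x = 0, y = +135, z = 82 mm of the tester; it swings in the tester's upright x-z plane
Not all that is in view belongs to the job. Leave any pink or purple look-alike of the pack_orange alone.

How it is judged:
On the way, in this order (a step that is already met when the one before it is completed fails the run):
1. the orange pack is plugged fully home in the bay while the lever still leans to the front (z of pack_orange in the frame of socket_hole0 below -0.0365 m and x of pack_orange in the frame of socket_hole0 between -0.004 and 0.004 m and y of pack_orange in the frame of socket_hole0 between -0.004 and 0.004 m and angle between the z axis of pack_orange and the z axis of socket_hole0, either way round below 0.06 rad and angle between the y axis of pack_orange and the y axis of socket_hole0, either way round below 0.08 rad and value of joint lever below 0.4 rad), for 0.2 s.
2. the lever is pushed over to the tester's back (value of joint lever above 0.85 rad), for 0.1 s.
At the end, for the whole second after the job is handed in: Orange pack at rest in the bay, plug end at least 36.5 mm deep, centred within 4 mm, axis within 0.06 rad and long side within 0.08 rad of the hole's (either way round); lever past 0.85 rad; green and white packs upright (0.15 rad) and within 25 mm of their starts (z of pack_orange in the frame of socket_hole0 below -0.0365 m and x of pack_orange in the frame of socket_hole0 between -0.004 and 0.004 m and y of pack_orange in the frame of socket_hole0 between -0.004 and 0.004 m and angle between the z axis of pack_orange and the z axis of socket_hole0, either way round below 0.06 rad and angle between the y axis of pack_orange and the y axis of socket_hole0, either way round below 0.08 rad and value of joint lever above 0.85 rad and linear speed of pack_orange below 0.02 m/s and distance of each of pack_green, pack_white from where it was at the start of the episode below 0.025 m and angle between each of pack_green, pack_white's own z axis and vertical below 0.15 rad); the robot touches nothing.
It fails at once if the green or the white pack is shoved more than 25 mm or knocked over (distance of any of pack_green, pack_white from where it was at the start of the episode above 0.025 m or angle between any of pack_green, pack_white's own z axis and vertical above 0.35 rad).
It also fails if it takes over 58 s, if anything falls off the work surface, if the arm or the gripper's body presses on something with over 40 N, if the wrist force passes 120 N, or if a joint passes its speed limit or range.

## Working session

There is one attempt and no reset: what is moved stays moved. The work goes in short steps, Python scripts to look and compute and a tool call to move; the robot and the scene stay as the last step left them, time stands still between calls to the robot, and variables do not carry over. Pictures are saved under pics/ and viewed, at most 10 in all, crops included, and the job is handed in when it is done.

Besides the shell and the picture viewer there is one more tool, called as name(argument=value, ...) on one line, values as JSON. send_rows: Moves the arm, as the interface text tells. Its arguments: {"type":"object","properties":{"targets":{"type":"array","items":{"type":"array","items":{"type":"number"}}},"grip_force":{"type":"number"}},"required":["targets"]}

```bash
mkdir -p pics; ls
python3 - <<'E'
from rig import manip, viewer, masks_of, spot_point
import cv2,numpy as np
for c in ("scene","top"):
    im=viewer.snapshot(c); cv2.imwrite(f"pics/{c}0.png",im[:,:,::-1])
    for th in ("pack_orange","orange_handle","pack_green","pack_white","socket_hole0","tester","lever_tip"):
        for d in spot_point(c,th)[:3]: print(c,th,round(d["score"],2),np.round(d["point"],3))
    ci=viewer.camera_info(c); print(c,"campos",np.round(-np.array(ci["R"]).T@ci["t"],3))
s=manip.get_state();print({k:np.round(v,3) for k,v in s.items()})
E
```

```text
pics
scene pack_orange 0.96 [ 0.358 -0.397 -0.002]
scene pack_orange 0.72 [ 0.205 -0.371 -0.001]
scene pack_orange 0.65 [ 0.353 -0.241  0.001]
scene orange_handle 0.91 [ 0.362 -0.397  0.113]
scene orange_handle 0.83 [ 0.355 -0.241  0.11 ]
scene orange_handle 0.78 [ 0.548 -0.259  0.117]
scene pack_green 0.61 [ 0.555 -0.156  0.003]
scene pack_white 0.66 [ 0.536 -0.389  0.002]
scene socket_hole0 0.64 [0.611 0.236 0.112]
scene tester 0.87 [ 0.584  0.255 -0.001]
scene tester 0.24 [ 0.549 -0.259  0.115]
scene lever_tip 0.62 [0.533 0.125 0.157]
scene campos [0.957 0.796 0.803]
top pack_orange 0.81 [ 0.359 -0.4   -0.   ]
top pack_orange 0.73 [ 0.351 -0.246 -0.001]
top pack_orange 0.7 [ 0.553 -0.158  0.006]
top orange_handle 0.94 [ 0.355 -0.243  0.11 ]
top orange_handle 0.89 [ 0.551 -0.262  0.115]
top orange_handle 0.58 [ 0.364 -0.399  0.11 ]
top pack_green 0.98 [ 0.554 -0.158  0.007]
top pack_white 0.91 [ 0.53  -0.385  0.002]
top pack_white 0.52 [ 0.584  0.247 -0.004]
top pack_white 0.49 [0.535 0.124 0.157]
top socket_hole0 0.63 [0.611 0.235 0.116]
top tester 0.87 [ 0.58   0.244 -0.001]
top lever_tip 0.52 [0.533 0.123 0.158]
top campos [ 0.218 -0.141  1.697]
{'t': np.float64(0.8), 'q': array([-0.99 ,  0.359,  0.012,  0.   , -1.224, -0.288]), 'joint_vel': array([ 0.001,  0.   , -0.   ,  0.   , -0.   ,  0.   ]), 'joint_torque': array([-2.0000e-03, -5.8228e+01,  2.9328e+01,  7.0020e+00,  1.3000e-02,
       -0.0000e+00]), 'position': array([ 0.195, -0.646,  0.405]), 'orientation': array([-0.146,  0.989, -0.   , -0.   ]), 'wrist_force': array([ 0.15 ,  0.401, -0.271]), 'ft_torque': array([-0.036,  0.06 , -0.003]), 'grasp_force': np.float64(0.0), 'opening': np.float64(0.999)}
```

Run:
```python
import cv2
for c in ("scene","top"):
    a=cv2.imread(f"pics/{c}0.png"); cv2.imwrite(f"pics/{c}0b.png",cv2.resize(a,(800,600),interpolation=cv2.INTER_CUBIC))
```

```text
(no output)
```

View pics/scene0b.png

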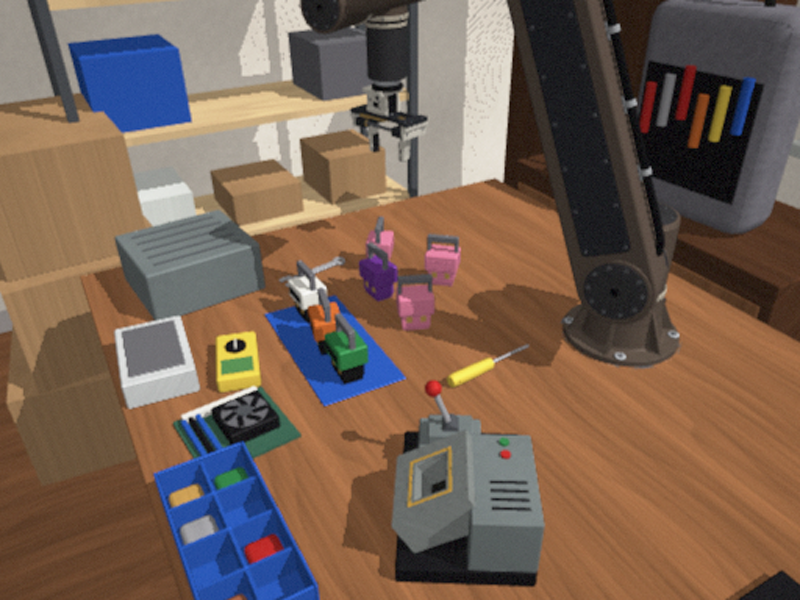

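View pics/top0b.png

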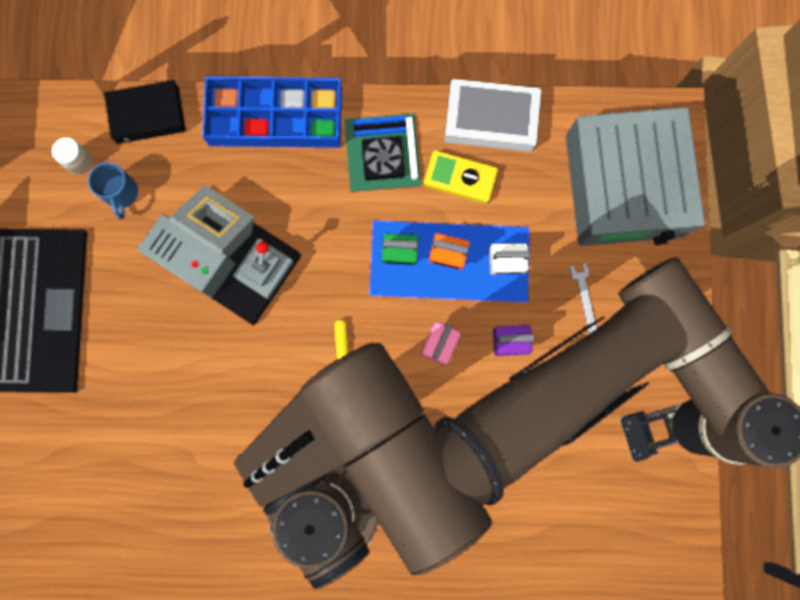

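Scene view: the orange pack stands between white and green on the mat (top view ≈ (450,250)), its handle running left–right with a small tilt. The pink and purple ones are look-alikes. The bay with its yellow ring is at (213,217) in the top view, and the knob at (262,247) leans to the front. Next I'll measure the yaws.

```bash
cat > h.py <<'E'
import numpy as np, cv2
from rig import manip, viewer, masks_of, spot_point
from scipy.spatial.transform import Rotation as Rot
def rays(c,uv):
    ci=viewer.camera_info(c);K,R,t=[np.array(ci[k]) for k in("K","R","t")]
    d=(np.linalg.inv(K)@np.c_[uv,np.ones(len(uv))].T).T@R
    return -R.T@t,d
def onplane(c,uv,p,n):
    o,d=rays(c,uv); return o+d*(((p-o)@n)/(d@n))[:,None]
def axes(yaw):
    xr=np.array([np.cos(yaw),np.sin(yaw),0]);y=np.array([-xr[1],xr[0],0])
    z=np.cos(np.pi/6)*np.array([0,0,1])-.5*xr
    return np.cross(y,z),y,z,xr
def lookhandle(im,c,X,r=0.03):pass
E
python3 - <<'E'
from h import *
P=np.array([.611,.236,.112]);
for c in ("scene","top"):
    im=cv2.imread(f"pics/{c}0.png"); hsv=cv2.cvtColor(im,cv2.COLOR_BGR2HSV)
    yaw=np.radians(146); p=P.copy()
    m=(abs(hsv[...,0].astype(int)-23)<7)&(hsv[...,1]>110)&(hsv[...,2]>90)
    vv,uu=np.nonzero(m)
    for k in range(8):
        x,y,z,xr=axes(yaw)
        W=onplane(c,np.c_[uu,vv].astype(float),p,z); L=(W-p)@np.c_[x,y]
        s=(abs(L[:,0])<.045)&(abs(L[:,1])<.055)&(abs(L).max(1)>.015)
        (cx,cy),(w,h),a=cv2.minAreaRect((L[s]*1000).astype(np.float32))
        a=(a+45)%90-45
        if k<7: p=p+(x*cx+y*cy)/1000; p+= (xr*-(p[2]-.112)/np.tan(np.pi/6)*0); p[2]=.112; yaw+=np.radians(a)*.7
    print(c,s.sum(),np.round(p,4),np.degrees(yaw).round(2),(cx,cy),w,h,a)
# handles in top and scene
for c in("scene","top"):
    im=cv2.imread(f"pics/{c}0.png"); hsv=cv2.cvtColor(im,cv2.COLOR_BGR2HSV).astype(int)
    o=(abs(hsv[...,0]-10)<7)&(hsv[...,1]>200)
    g=(hsv[...,1]<60)
    vv,uu=np.nonzero(np.ones(g.shape)); 
    W=onplane(c,np.c_[uu,vv].astype(float),np.array([0,0,.124]),np.array([0,0,1.]))
    s=g.ravel()&(np.linalg.norm(W[:,:2]-[.55,-.26],axis=1)<.048)
    Q=W[s][:,:2]*1000
    print(c,"handle",cv2.minAreaRect(Q.astype(np.float32)),len(Q))
    w,V=np.linalg.eigh(np.cov(Q.T));print(Q.mean(0),np.degrees(np.arctan2(V[1,1],V[0,1])),w**.5)
t0=cv2.imread("pics/top0.png")[135:185,225:345]; s0=cv2.imread("pics/scene0.png")[170:370,170:370]
a=cv2.resize(t0,(800,333),interpolation=cv2.INTER_NEAREST);cv2.imwrite("pics/c1.png",a)
E
```

```text
scene 206 [0.6105 0.237  0.112 ] 147.57 (-3.814697265625e-06, -7.62939453125e-06) 66.53330993652344 84.39662170410156 1.8455017197993584e-05
top 133 [0.6102 0.2365 0.112 ] 147.81 (3.814697265625e-06, 0.0) 69.46080780029297 83.02513122558594 6.546146778418915e-06
scene handle ((563.9445190429688, -261.4469909667969), (65.68338012695312, 90.50059509277344), 4.194469451904297) 219
[ 565.27772953 -267.11580684] 73.03738404606328 [15.09516832 22.65536133]
top handle ((548.592529296875, -259.71783447265625), (71.36160278320312, 14.272863388061523), 77.9587631225586) 85
[ 549.22315452 -261.19874298] 77.60753577027491 [ 3.73246598 20.96501931]
```

View pics/c1.png

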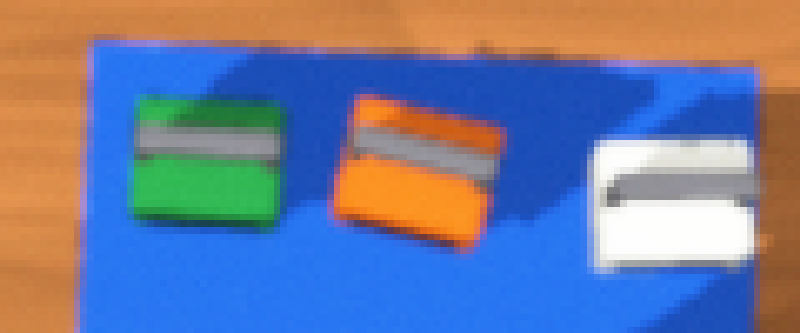

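The networks, both cameras and the given heights agree: hole (0.610, 0.237, 0.112) with yaw 147.7°, handle (0.549, -0.261, 0.116) with its long axis at 77.8°. I'll go above the handle now.

send_rows(targets=[[0, 0, 0, -0.045, 0.0266, 0, 0.0876], [0, 0, 0, -0.045, 0.0266, 0, 0.0876], [0, 0, 0, -0.045, 0.0266, 0, 0.0876], [0, 0, 0, -0.045, 0.0266, 0, 0.0876], [0, 0, 0, -0.045, 0.0266, 0, 0.0876], [0, 0, 0, -0.045, 0.0266, 0, 0.0876], [0, 0, 0, -0.045, 0.0266, 0, 0.0876], [0, 0, 0, -0.045, 0.0266, 0, 0.0876], [0, 0, 0, -0.045, 0.0266, 0, 0.0876], [0, 0, 0, -0.045, 0.0266, 0, 0.0876]])

```text
t: 2.05
position: [0.5499, -0.2602, 0.405]
orientation: [-0.146, 0.989, -0.0, 0.0]
wrist_force: [0.0, -0.8, 0.2]
opening: 0.999
grasp_force: 0.0
```

send_rows(targets=[[0, 0, -0.1775, 0, 0, 0, 0.0876], [0, 0, -0.1775, 0, 0, 0, 0.0876], [0, 0, -0.1775, 0, 0, 0, 0.0876], [0, 0, -0.1775, 0, 0, 0, 0.0876], [0, 0, -0.1775, 0, 0, 0, 0.0876], [0, 0, -0.1775, 0, 0, 0, 0.0876], [0, 0, 0, 0, 0, 0, 0.0876]])

```text
t: 2.92
position: [0.5489, -0.2617, 0.4047]
orientation: [-0.627, 0.779, -0.0, 0.0]
wrist_force: [1.0, 0.2, 0.1]
opening: 0.997
grasp_force: 0.0
```

```bash
cat >> h.py <<'E'
def delta(pos,Rm):
    s=manip.get_state();R0=Rot.from_quat(s["orientation"])
    print("t",round(float(s["t"]),2),"pos",np.round(s["position"],4),"q",np.round(s["q"],2),"F",np.round(s["wrist_force"],1),"open",np.round(s["opening"],3))
    print("turn",np.round((R0.inv()*Rot.from_matrix(Rm)).as_rotvec(),4),"shift",np.round(R0.inv().apply(np.array(pos)-s["position"]),4))
    return R0
def down(yaw):
    x=np.array([np.cos(yaw),np.sin(yaw),0]);z=np.array([0,0,-1.]);return np.c_[x,np.cross(z,x),z]
E
python3 - <<'E'
from h import *
delta([.549,-.261,.275],down(np.radians(-102.2)))
im=viewer.snapshot("scene"); cv2.imwrite("pics/s1.png",cv2.resize(im[120:300,130:330,::-1],(800,600)[:2] if 0 else (660,594)))
E
```

```text
t 2.92 pos [ 0.5489 -0.2617  0.4047] q [-0.12  0.25 -0.14 -0.   -1.18 -0.09] F [1.  0.2 0.1] open 0.997
turn [-0.0001  0.     -0.0013] shift [-0.0007  0.      0.1297]
```

View pics/s1.png

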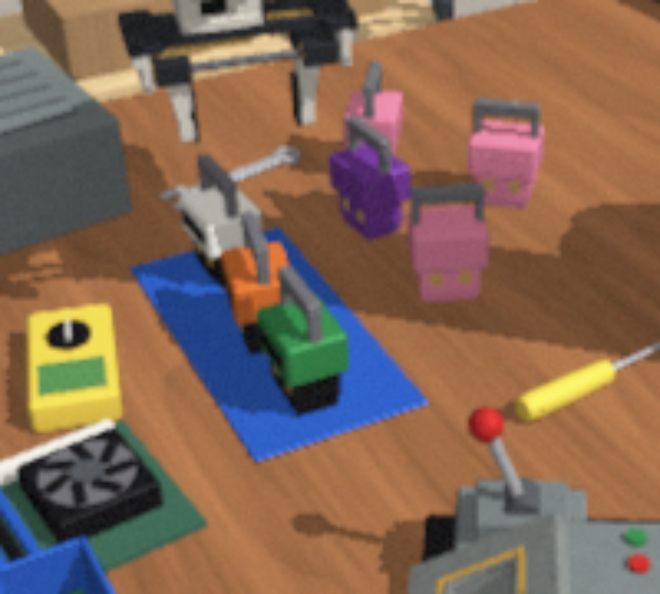

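The open fingers hang above the orange handle, straddling its width. Descend and grip.

send_rows(targets=[[0, 0, 0, 0, 0, 0.04, 0.0876], [0, 0, 0, 0, 0, 0.04, 0.0876], [0, 0, 0, 0, 0, 0.03, 0.0876], [0, 0, 0, 0, 0, 0.02, 0.0876], [0, 0, 0, 0, 0, 0, 0.0876]])

```text
t: 3.6
position: [0.5484, -0.2616, 0.2731]
orientation: [-0.627, 0.779, 0.001, -0.001]
wrist_force: [-0.1, -0.2, -0.1]
opening: 1.0
grasp_force: 0.0
```

send_rows(targets=[[0, 0, 0, 0, 0, 0, 0], [0, 0, 0, 0, 0, 0, 0], [0, 0, 0, 0, 0, 0, 0], [0, 0, 0, 0, 0, 0, 0], [0, 0, 0, 0, 0, 0, 0], [0, 0, 0, 0, 0, 0, 0], [0, 0, 0, 0, 0, 0, 0], [0, 0, 0, 0, 0, 0, 0]], grip_force=50)

```text
t: 4.6
position: [0.5491, -0.2617, 0.2747]
orientation: [-0.628, 0.778, -0.0, 0.0]
wrist_force: [4.3, -0.6, -5.4]
opening: 0.153
grasp_force: 50.1
```

send_rows(targets=[[0, 0, 0, 0, 0, -0.01, 0], [0, 0, 0, 0, 0, -0.02, 0], [0, 0, 0, 0, 0, -0.03, 0], [0, 0, 0, 0, 0, -0.035, 0], [0, 0, 0, 0, 0, -0.035, 0], [0, 0, 0, 0, 0, -0.03, 0], [0, 0, 0, 0, 0, -0.025, 0], [0, 0, 0, 0, 0, -0.015, 0], [0, 0, 0, 0, 0, 0, 0]])

```text
t: 5.72
position: [0.5488, -0.2616, 0.4753]
orientation: [-0.628, 0.778, -0.0, 0.001]
wrist_force: [-0.1, 0.5, -6.3]
opening: 0.158
grasp_force: 49.9
```

```bash
cat >> h.py <<'E'
H=np.array([.6104,.2367,.112]); YAW=np.radians(147.7)
def place(d): # pack origin z = d in hole frame
    x,y,z,xr=axes(YAW); return H+(d+.112+.159)*z, np.c_[y,np.cross(-z,y),-z]
E
python3 - <<'E'
from h import *
p,R=place(.035); print(p); delta([p[0],p[1],.475],down(YAW+np.pi/2))
E
```

```text
[0.73972506 0.15494409 0.37700377]
t 5.72 pos [ 0.5488 -0.2616  0.4753] q [-0.12  0.21 -0.03 -0.   -1.33 -0.09] F [-0.1  0.5 -6.3] open 0.158
turn [-0.0012  0.0005  0.3507] shift [-0.4475 -0.0985  0.0006]
```

send_rows(targets=[[0, 0, 0, -0.0447, -0.0098, 0, 0], [0, 0, 0, -0.0447, -0.0098, 0, 0], [0, 0, 0, -0.0447, -0.0098, 0, 0], [0, 0, 0, -0.0447, -0.0098, 0, 0], [0, 0, 0, -0.0447, -0.0098, 0, 0], [0, 0, 0, -0.0447, -0.0098, 0, 0], [0, 0, 0, -0.0447, -0.0098, 0, 0], [0, 0, 0, -0.0447, -0.0098, 0, 0], [0, 0, 0, -0.0447, -0.0098, 0, 0], [0, 0, 0, -0.0447, -0.0098, 0, 0]])

```text
t: 6.98
position: [0.7396, 0.156, 0.4723]
orientation: [-0.628, 0.778, 0.001, -0.001]
wrist_force: [0.9, -0.6, -5.2]
opening: 0.154
grasp_force: 50.0
```

send_rows(targets=[[0, 0, 0.117, 0, 0, 0, 0], [0, 0, 0.117, 0, 0, 0, 0], [0, 0, 0.117, 0, 0, 0, 0], [0, 0, 0, 0, 0, 0, 0]])

```text
t: 7.48
position: [0.7392, 0.1547, 0.4724]
orientation: [-0.483, 0.876, 0.0, -0.002]
wrist_force: [-0.1, 0.3, -6.0]
opening: 0.155
grasp_force: 50.0
```

Run:
```python
from h import *
p,R=place(.035); delta(p,R)
```

```text
t 7.47 pos [0.7392 0.1547 0.4724] q [ 0.46  0.47  0.33 -0.   -1.44 -1.03] F [-0.1  0.3 -6. ] open 0.155
turn [-5.215e-01 -2.400e-03 -1.000e-04] shift [-0.0007 -0.0005  0.0954]
```

send_rows(targets=[[-0.087, 0, 0, 0, 0, 0, 0], [-0.087, 0, 0, 0, 0, 0, 0], [-0.087, 0, 0, 0, 0, 0, 0], [-0.087, 0, 0, 0, 0, 0, 0], [-0.087, 0, 0, 0, 0, 0, 0], [-0.0865, 0, 0, 0, 0, 0, 0], [0, 0, 0, 0, 0, 0, 0], [0, 0, 0, 0, 0, 0, 0]])

```text
t: 8.48
position: [0.7394, 0.1544, 0.4742]
orientation: [-0.466, 0.846, 0.225, -0.124]
wrist_force: [0.2, -0.4, -4.9]
opening: 0.158
grasp_force: 50.0
```

Run:
```python
from h import *
p,R=place(.035); delta(p,R)
```

```text
t 8.47 pos [0.7394 0.1544 0.4742] q [ 0.33  0.61  0.68 -0.43 -1.95 -1.  ] F [ 0.2 -0.4 -4.9] open 0.158
turn [-0.0041 -0.      0.0003] shift [-0.0006 -0.0482  0.0844]
```

send_rows(targets=[[-0.004, 0, 0, 0, -0.012, 0.015, 0], [0, 0, 0, 0, -0.012, 0.02, 0], [0, 0, 0, 0, -0.012, 0.02, 0], [0, 0, 0, -0.0006, -0.012, 0.02, 0], [0, 0, 0, 0, 0, 0.01, 0], [0, 0, 0, 0, 0, 0, 0], [0, 0, 0, 0, 0, 0, 0]])

```text
t: 9.35
position: [0.7387, 0.1557, 0.3784]
orientation: [-0.466, 0.846, 0.227, -0.124]
wrist_force: [0.1, 0.9, -5.6]
opening: 0.155
grasp_force: 50.0
```

Run:
```python
from h import *
p,R=place(.035); delta(p,R)
im=viewer.snapshot("scene"); c=im[190:380,210:390,::-1].copy(); cv2.imwrite("pics/s2.png",cv2.resize(c,(568,600),interpolation=cv2.INTER_CUBIC))
x,y,z,_=axes(YAW); Rm=np.c_[x,y,z]
s=manip.get_state();T=Rot.from_quat(s["orientation"])
print("expected handle",s["position"]+T.apply([0,0,.159]))
for cam in("scene","top"):
    if cam=="top": viewer.snapshot(cam)
    for th in("pack_orange","orange_handle"):
        for d in spot_point(cam,th)[:4]:
            if d["point"][1]>0.05: print(cam,th,round(d["score"],2),np.round(d["point"],3),"hole frame",np.round(Rm.T@(np.array(d["point"])-H),4))
```

```text
t 9.35 pos [0.7387 0.1557 0.3784] q [ 0.34  0.64  0.52 -0.41 -1.78 -0.92] F [ 0.1  0.9 -5.6] open 0.155
turn [0.0003 0.001  0.0008] shift [ 0.0001 -0.0018  0.0005]
expected handle [0.67161532 0.19828071 0.24085344]
scene orange_handle 0.9 [0.673 0.199 0.239] hole frame [ 0.0007 -0.0018  0.1466]
top pack_orange 0.65 [0.624 0.229 0.142] hole frame [ 0.001  -0.0006  0.0335]
top orange_handle 0.95 [0.67  0.198 0.241] hole frame [0.0036 0.0007 0.1473]
```

View pics/s2.png

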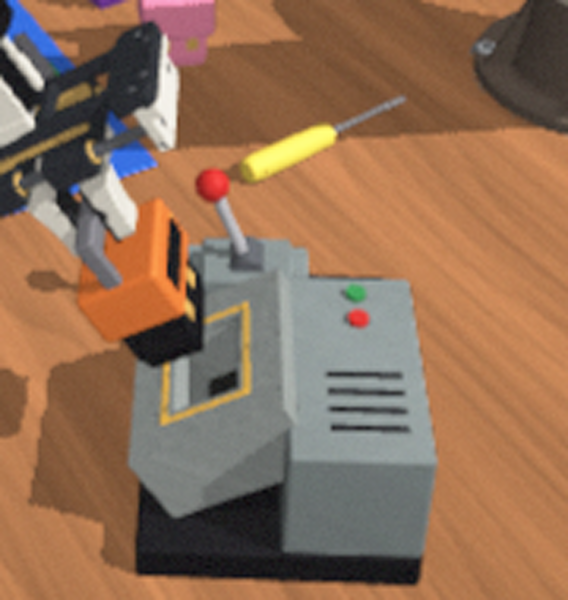

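The pack hangs tilted in line over the bay mouth (plug ≈ (170,330), ring ≈ (207,365) in the crop). The measured centring error is about 2 mm, so I'll correct that and feed in.

send_rows(targets=[[0, 0, 0, 0, -0.0017, 0.008, 0], [0, 0, 0, 0, 0, 0.008, 0], [0, 0, 0, 0, 0, 0.008, 0], [0, 0, 0, 0, 0, 0.006, 0], [0, 0, 0, 0, 0, 0.004, 0], [0, 0, 0, 0, 0, 0.004, 0], [0, 0, 0, 0, 0, 0, 0]])

```text
t: 10.52
position: [0.7236, 0.1651, 0.3431]
orientation: [-0.466, 0.846, 0.228, -0.125]
wrist_force: [0.6, -0.4, -3.9]
opening: 0.152
grasp_force: 50.0
```

```bash
cat >> h.py <<'E'
def rep():
    x,y,z,_=axes(YAW);Rm=np.c_[x,y,z];s=manip.get_state();T=Rot.from_quat(s["orientation"])
    print("t",round(float(s["t"]),2),"grip-implied pack origin in hole",np.round(Rm.T@(s["position"]+T.apply([0,0,.271])-H),4),"F tool x,y,z",np.round(T.inv().apply(s["wrist_force"]),1),"M",np.round(T.inv().apply(s["ft_torque"]),2),np.round(s["grasp_force"],0))
E
python3 - <<'E'
from h import *
p,R=place(0); delta(p,R); rep()
E
```

```text
t 10.53 pos [0.7236 0.1651 0.3431] q [ 0.35  0.64  0.44 -0.41 -1.7  -0.9 ] F [ 0.6 -0.4 -3.9] open 0.152
turn [ 0.0022 -0.0001 -0.0002] shift [-0.0001  0.0004 -0.0038]
t 10.53 grip-implied pack origin in hole [ 0.0002  0.0001 -0.0038] F tool x,y,z [ 0.  -2.6  3. ] M [2.78 0.03 0.02] 50.0
```

send_rows(targets=[[0, 0, 0, 0, 0, 0.003, 0], [0, 0, 0, 0, 0, 0.003, 0], [0, 0, 0, 0, 0, 0.003, 0], [0, 0, 0, 0, 0, 0, 0]])

```text
t: 11.02
position: [0.7197, 0.1675, 0.3352]
orientation: [-0.466, 0.846, 0.228, -0.126]
wrist_force: [-0.6, -0.2, -5.4]
opening: 0.157
grasp_force: 50.0
```

Run:
```python
from h import *
rep()
```

```text
t 11.03 grip-implied pack origin in hole [ 0.0002  0.0002 -0.013 ] F tool x,y,z [ 0.4 -2.4  4.9] M [ 2.75  0.04 -0.03] 50.0
```

Past the taper with no contact force; continuing.

send_rows(targets=[[0, 0, 0, 0, 0, 0.003, 0], [0, 0, 0, 0, 0, 0.003, 0], [0, 0, 0, 0, 0, 0.003, 0], [0, 0, 0, 0, 0, 0.003, 0], [0, 0, 0, 0, 0, 0, 0]])

```text
t: 11.65
position: [0.7147, 0.1707, 0.3249]
orientation: [-0.466, 0.846, 0.228, -0.126]
wrist_force: [-0.5, -0.1, -4.8]
opening: 0.156
grasp_force: 50.0
```

Run:
```python
from h import *
rep()
```

```text
t 11.65 grip-implied pack origin in hole [ 0.0002  0.0001 -0.025 ] F tool x,y,z [ 0.3 -2.1  4.3] M [2.7  0.05 0.03] 50.0
```

send_rows(targets=[[0, 0, 0, 0, 0, 0.003, 0], [0, 0, 0, 0, 0, 0.003, 0], [0, 0, 0, 0, 0, 0.003, 0], [0, 0, 0, 0, 0, 0.002, 0], [0, 0, 0, 0, 0, 0.002, 0], [0, 0, 0, 0, 0, 0, 0]])

```text
t: 12.4
position: [0.7092, 0.1741, 0.3137]
orientation: [-0.466, 0.846, 0.228, -0.125]
wrist_force: [-0.7, -0.3, -5.6]
opening: 0.155
grasp_force: 50.0
```

Run:
```python
from h import *
rep()
```

```text
t 12.4 grip-implied pack origin in hole [ 0.0001  0.0001 -0.0378] F tool x,y,z [ 0.6 -2.5  5. ] M [ 2.73 -0.03  0.01] 50.0
```

send_rows(targets=[[0, 0, 0, 0, 0, 0.001, 0], [0, 0, 0, 0, 0, 0.001, 0], [0, 0, 0, 0, 0, 0.001, 0], [0, 0, 0, 0, 0, 0, 0]])

```text
t: 12.9
position: [0.7082, 0.1747, 0.3117]
orientation: [-0.466, 0.846, 0.227, -0.125]
wrist_force: [0.8, -0.7, -3.3]
opening: 0.154
grasp_force: 50.0
```

Run:
```python
from h import *
rep()
```

```text
t 12.9 grip-implied pack origin in hole [-0.      0.0001 -0.0401] F tool x,y,z [ 0.2 -2.5  2.3] M [2.76 0.19 0.01] 50.0
```

send_rows(targets=[[0, 0, 0, 0, 0, 0.001, 0], [0, 0, 0, 0, 0, 0.001, 0], [0, 0, 0, 0, 0, 0, 0]])

```text
t: 13.28
position: [0.7078, 0.1745, 0.3114]
orientation: [-0.466, 0.846, 0.227, -0.124]
wrist_force: [3.9, -4.4, 4.1]
opening: 0.154
grasp_force: 50.0
```

Run:
```python
from h import *
rep()
im=viewer.snapshot("scene"); c=im[190:380,210:390,::-1].copy(); cv2.imwrite("pics/s3.png",cv2.resize(c,(568,600),interpolation=cv2.INTER_CUBIC))
```

```text
t 13.28 grip-implied pack origin in hole [-0.0006  0.0002 -0.0405] F tool x,y,z [ 1.6 -2.8 -6.3] M [ 2.51  0.8  -0.01] 50.0
```

View pics/s3.png

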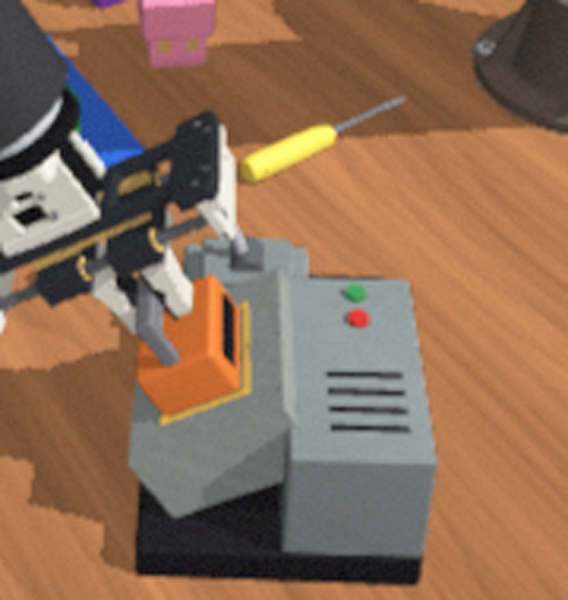

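The body sits flush on the ring with about 11 N of contact. One more small press, then release and back off along the axis.

send_rows(targets=[[0, 0, 0, 0, 0, 0.001, 0], [0, 0, 0, 0, 0, 0.001, 0], [0, 0, 0, 0, 0, 0, 0], [0, 0, 0, 0, 0, 0, 0], [0, 0, 0, 0, 0, -0.002, 0], [0, 0, 0, 0, 0, 0, 0.0876], [0, 0, 0, 0, 0, 0, 0.0876], [0, 0, 0, 0, 0, 0, 0.0876], [0, 0, 0, 0, 0, 0, 0.0876], [0, 0, 0, 0, 0, 0, 0.0876]])

```text
t: 14.58
position: [0.7071, 0.1756, 0.3095]
orientation: [-0.466, 0.846, 0.228, -0.125]
wrist_force: [0.2, 0.3, 0.5]
opening: 0.667
grasp_force: 0.0
```

send_rows(targets=[[0, 0, 0, 0, 0, -0.01, 0.0876], [0, 0, 0, 0, 0, -0.02, 0.0876], [0, 0, 0, 0, 0, -0.03, 0.0876], [0, 0, 0, 0, 0, -0.04, 0.0876], [0, 0, 0, 0, 0, -0.03, 0.0876], [0, 0, 0, 0, 0, -0.02, 0.0], [0, 0, 0, 0, 0, 0, 0.0], [0, 0, 0, 0, 0, 0, 0.0]])

```text
t: 15.58
position: [0.7706, 0.1353, 0.4385]
orientation: [-0.466, 0.846, 0.228, -0.126]
wrist_force: [-0.8, 0.2, 0.2]
opening: 0.72
grasp_force: 0.0
```

```bash
cat >> h.py <<'E'
def tester(v):
    x,y,z,xr=axes(YAW); O=np.array([H[0],H[1],0])+.03*xr; return O+v[0]*xr+v[1]*y+v[2]*np.array([0,0,1])
E
python3 - <<'E'
from h import *
rep()
xr=axes(YAW)[3]
for c in("scene","top"):
    viewer.snapshot(c)
    for d in spot_point(c,"lever_tip")[:1]: print(c,"tip",np.round(d["point"],3),d["score"])
    x,y,z,_=axes(YAW);Rm=np.c_[x,y,z]
    for th in("pack_orange","orange_handle"):
        for d in spot_point(c,th)[:4]:
            if d["point"][1]>0.05: print(c,th,round(d["score"],2),"hole frame",np.round(Rm.T@(np.array(d["point"])-H),4))
print("tip pred",tester([-.038,.135,.152]))
q=tester([-.105,.135,.28+.178]); delta(q,down(YAW+np.pi/2))
E
```

```text
t 15.57 grip-implied pack origin in hole [-1.000e-04  2.000e-04  1.065e-01] F tool x,y,z [0.3 0.8 0.3] M [1.67 0.01 0.04] 0.0
scene tip [0.537 0.125 0.157] 0.73
scene pack_orange 0.67 hole frame [ 0.0005  0.0038 -0.0416]
scene orange_handle 0.68 hole frame [-0.003   0.0006  0.0705]
top tip [0.61  0.238 0.114] 0.54
top pack_orange 0.73 hole frame [-0.0057 -0.0023 -0.0409]
tip pred [0.54502453 0.11831483 0.152     ]
t 15.97 pos [0.7707 0.1353 0.4392] q [ 0.3   0.67  0.72 -0.42 -1.94 -0.95] F [-0.8  0.4  0.1] open 0.354
turn [ 5.257e-01 -2.000e-04 -1.000e-04] shift [0.135  0.1086 0.0413]
```

The pack is seated: both cameras put its origin about 41 mm deep. Now set the tool upright and go in front of the lever.

send_rows(targets=[[0.105, 0, 0, 0, 0, 0, 0], [0.105, 0, 0, 0, 0, 0, 0], [0.105, 0, 0, 0, 0, 0, 0], [0.105, 0, 0, 0, 0, 0, 0], [0.105, 0, 0, 0, 0, 0, 0], [0, 0, 0, 0, 0, 0, 0]])

```text
t: 16.73
position: [0.7698, 0.1359, 0.4399]
orientation: [-0.483, 0.876, 0.0, -0.0]
wrist_force: [-0.4, 0.3, -1.1]
opening: 0.006
grasp_force: 0.0
```

Run:
```python
from h import *
q=tester([-.105,.135,.25+.178]); delta(q,down(YAW+np.pi/2))
```

```text
t 16.73 pos [0.7698 0.1359 0.4399] q [ 0.42  0.52  0.35 -0.   -1.4  -0.98] F [-0.4  0.3 -1.1] open 0.006
turn [ 0.0008 -0.0002  0.0012] shift [0.1348 0.1138 0.012 ]
```

send_rows(targets=[[0, 0, 0, 0.034, 0.0285, 0.003, 0], [0, 0, 0, 0.034, 0.0285, 0.003, 0], [0, 0, 0, 0.034, 0.0285, 0.003, 0], [0, 0, 0, 0.033, 0.0285, 0.003, 0], [0, 0, 0, 0, 0, 0.02, 0], [0, 0, 0, 0, 0, 0.03, 0], [0, 0, 0, 0, 0, 0.03, 0], [0, 0, 0, 0, 0, 0.02, 0], [0, 0, 0, 0, 0, 0.012, 0], [0, 0, 0, 0, 0, 0, 0]])

```text
t: 17.98
position: [0.6023, 0.0819, 0.3148]
orientation: [-0.482, 0.876, 0.001, -0.001]
wrist_force: [0.4, 0.2, 0.7]
opening: 0.006
grasp_force: 0.0
```

Run:
```python
from h import *
delta(tester([.004,.135,.138+.178]),down(YAW+np.pi/2))
im=viewer.snapshot("scene"); c=im[190:380,210:390,::-1].copy(); cv2.imwrite("pics/s4.png",cv2.resize(c,(568,600),interpolation=cv2.INTER_CUBIC))
```

```text
t 17.98 pos [0.6023 0.0819 0.3148] q [ 0.46  0.32 -0.26 -0.   -0.99 -1.02] F [0.4 0.2 0.7] open 0.006
turn [ 0.0022 -0.0012 -0.0011] shift [-0.      0.1099 -0.0009]
```

View pics/s4.png

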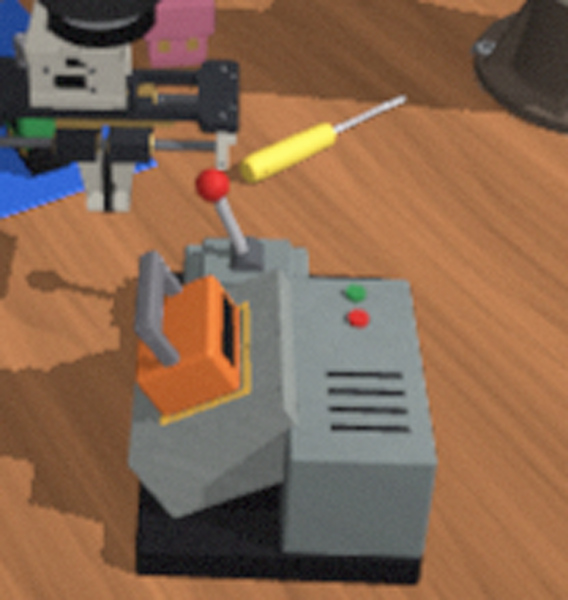

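The pack is home and upright in the bay. The closed fingers, at (110,185) in the crop, stand clear in front of the knob at (212,185). Push towards the rear.

send_rows(targets=[[0, 0, 0, 0, 0.015, 0, 0], [0, 0, 0, 0, 0.012, 0, 0], [0, 0, 0, 0, 0.01, 0, 0], [0, 0, 0, 0, 0.01, 0, 0], [0, 0, 0, 0, 0.01, 0, 0], [0, 0, 0, 0, 0.01, 0, 0], [0, 0, 0, 0, 0.01, 0, 0], [0, 0, 0, 0, 0.01, 0, 0], [0, 0, 0, 0, 0.01, 0, 0], [0, 0, 0, 0, 0, 0, 0]])

```text
t: 19.27
position: [0.5195, 0.1343, 0.3153]
orientation: [-0.483, 0.876, 0.0, -0.0]
wrist_force: [1.0, 1.0, 0.2]
opening: 0.004
grasp_force: 0.0
```

Run:
```python
from h import *
delta(tester([.004,.135,.138+.178]),down(YAW+np.pi/2))
im=viewer.snapshot("scene"); c=im[190:380,210:390,::-1].copy(); cv2.imwrite("pics/s5.png",cv2.resize(c,(568,600),interpolation=cv2.INTER_CUBIC))
for d in spot_point("scene","lever_tip")[:2]: print(np.round(d["point"],3),d["score"])
print("stop pred",tester([.038,.135,.152]))
```

```text
t 19.27 pos [0.5195 0.1343 0.3153] q [ 0.62  0.21 -0.42 -0.   -0.95 -1.18] F [1.  1.  0.2] open 0.004
turn [ 0.001  -0.0004  0.0005] shift [-0.0002  0.0119 -0.0006]
[0.495 0.154 0.16 ] 0.55
[0.611 0.236 0.11 ] 0.22
stop pred [0.48078463 0.15892561 0.152     ]
```

View pics/s5.png

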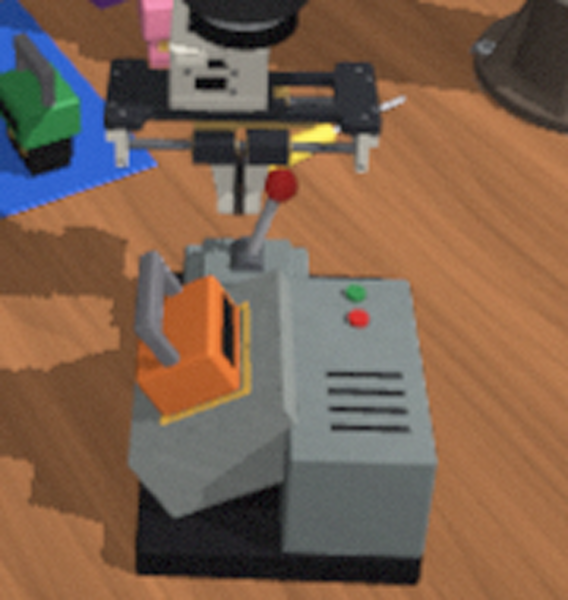

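The lever is past upright, leaning to the rear with the knob at (281,185), and still short of the stop. Push on gently.

send_rows(targets=[[0, 0, 0, 0, 0.005, 0, 0], [0, 0, 0, 0, 0.004, 0, 0], [0, 0, 0, 0, 0.003, 0, 0], [0, 0, 0, 0, 0.002, 0, 0], [0, 0, 0, 0, 0, 0, 0]])

```text
t: 20.0
position: [0.5083, 0.1415, 0.3155]
orientation: [-0.482, 0.876, 0.0, -0.0]
wrist_force: [-0.3, -0.7, -0.9]
opening: 0.003
grasp_force: 0.0
```

Run:
```python
from h import *
rep(); viewer.snapshot("scene")
for d in spot_point("scene","lever_tip")[:1]: print(np.round(d["point"],3),d["score"])
```

```text
t 20.0 grip-implied pack origin in hole [-0.0029  0.135  -0.0762] F tool x,y,z [ 0.8 -0.1  0.9] M [-0.03  0.01  0.07] 0.0
[0.485 0.157 0.158] 0.54
```

send_rows(targets=[[0, 0, 0, 0, 0.002, 0, 0], [0, 0, 0, 0, 0.002, 0, 0], [0, 0, 0, 0, 0.001, 0, 0], [0, 0, 0, 0, 0, 0, 0]])

```text
t: 20.6
position: [0.5045, 0.1439, 0.3155]
orientation: [-0.483, 0.876, -0.0, 0.0]
wrist_force: [4.1, -3.0, -2.5]
opening: 0.002
grasp_force: 2.4
```

Run:
```python
from h import *
rep(); viewer.snapshot("scene")
for d in spot_point("scene","lever_tip")[:1]: print(np.round(d["point"],3),d["score"])
```

```text
t 20.6 grip-implied pack origin in hole [ 0.0008  0.1351 -0.0784] F tool x,y,z [ 0.3 -5.1  2.5] M [ 1.78  0.1  -0.01] 2.0
[0.481 0.162 0.154] 0.72
```

The stop is felt (5 N) and the knob is at its predicted stop position. Press 2 mm more, back off and check.

send_rows(targets=[[0, 0, 0, 0, 0.002, 0, 0], [0, 0, 0, 0, 0, 0, 0], [0, 0, 0, 0, -0.015, 0, 0], [0, 0, 0, 0, -0.03, 0, 0], [0, 0, 0, 0, -0.03, 0, 0], [0, 0, 0, 0, 0, -0.05, 0], [0, 0, 0, 0, 0, -0.05, 0], [0, 0, 0, 0, 0, -0.04, 0], [0, 0, 0, 0, 0, 0, 0], [0, 0, 0, 0, 0, 0, 0]])

```text
t: 21.95
position: [0.5658, 0.1049, 0.455]
orientation: [-0.482, 0.876, 0.001, -0.0]
wrist_force: [-1.5, -0.3, 0.1]
opening: 0.004
grasp_force: 0.0
```

Run:
```python
from h import *
im=viewer.snapshot("scene"); cv2.imwrite("pics/s6.png",cv2.resize(im[130:384,150:400,::-1],(590,600),interpolation=cv2.INTER_CUBIC))
for th in("lever_tip","orange_handle","pack_green","pack_white"):
    for d in spot_point("scene",th)[:2]: print(th,np.round(d["point"],3),round(d["score"],2))
```

```text
lever_tip [0.481 0.161 0.154] 0.68
orange_handle [ 0.356 -0.243  0.112] 0.67
orange_handle [0.639 0.216 0.174] 0.59
pack_white [ 0.534 -0.391  0.001] 0.69
```

View pics/s6.png

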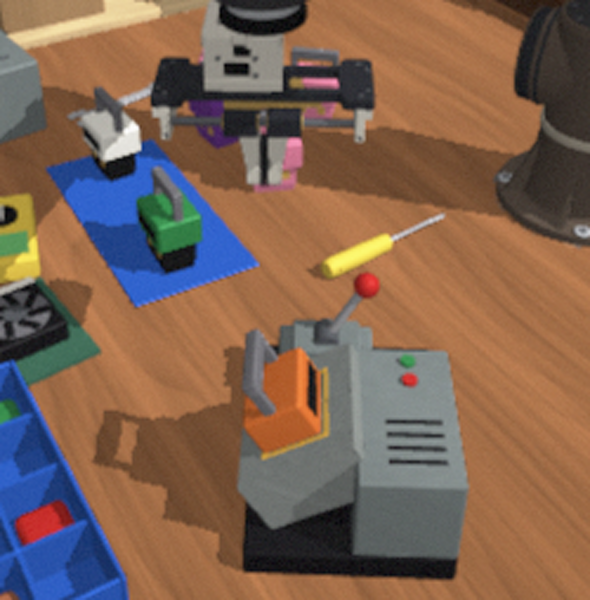

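The pack is flush in the bay, the lever is fully over to the rear (knob at (367,285)), green and white stand where they were, and the robot is clear.

```bash
python3 -c "
from rig import manip
print(manip.close_job())"
```

```text
the job is handed in; nothing more can be done
None
```

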